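# Fit the shorting comb to the fuel-cell tap block and lock it

## Robot

A 7-joint arm with a two-finger parallel gripper is mounted at the origin on the work surface. World frame = base frame: x ahead of the robot, y to its left, z up, the work surface at z = 0. Lengths are in mm, angles in rad, forces in N, time in s.
With the tool pointing down it reaches from about 400 to 900 mm from the base axis. Payload 5.6 kg.
Tool frame: the origin (TCP) lies midway between the tips of the shut fingers; the grasp point (between the pads) lies 19 mm behind it; x points along the fingers, y is the direction in which the jaws open and shut, and the axes are right-handed (so a half turn about x gives the same grasp; the last joint's range is limited). The gripper opens to 92 mm and grips with 3 to 60 N. Pads are 20 mm wide; open, the fingers measure 128 mm over their backs; the gripper's body (75 mm by 189 mm) begins 69 mm behind the grasp point.
Start: joints at [1.219, 0.468, -0.012, 1.603, 0.006, 1.071, -0.056], TCP at [197.504, -619.275, 214.592] pointing down, gripper open.
Joint ranges: [-2.53, 2.53], [-0.31, 2.02], [-1.57, 1.55], [0.28, 2.44], [-1.29, 4.43], [0.15, 1.84], [-2.92, 2.92]. Speed limits (rad/s): [2.57, 2.57, 3.14, 3.14, 3.14, 3.14, 3.14].

## Interface

Orientations are given as a rotation vector (axis times angle).
In Python, from cell import robot, grip, kin, viewer gives the robot as it stands. Calls block until the motion is done:
- robot.movep(position, orientation): joint-space move of the TCP to a pose.
- robot.servo_line(position, feed=150, rotation=None): straight line of the TCP; rotation=None keeps the orientation; feed is the mean speed in mm/s.
- robot.goto_joints(angles): joint-space move.
- grip(opening, newtons=None): opening from 0.0 (shut) to 1.0 (fully open); newtons is the grip in N (None keeps the last); returns when the fingers have stopped.
- robot.hold(seconds).
- kin.ik(position, orientation): joint angles nearest the present ones, or None.
- robot.observe(): the state.
- viewer.read_camera(name): name is "scene" or "top" or "wrist"; returns the picture (384x512x3 uint8, red, green, blue); there is no depth.
- viewer.camera_info(name): a dict with "camera_matrix" (3x3 intrinsics, pixels), "k1" (the pictures are not rectified: a ray, as slopes to the right and down, at radius r is drawn at 1 + k1 r^2 times it, then the intrinsics apply), "R" (3x3) and "t" (3): a world point X has camera coordinates R X + t. Camera axes: x right, y down, z forward; pixel columns grow to the right and rows downward; lengths in mm; the calibration is good to about 2 mm. A picture is of the moment at which its call begins: read the wrist's pose just before it. camera_info takes no time and is no camera call; for the wrist camera it gives the pose at the moment of the call.
A pose or a line that the arm cannot do raises robot.IKError and nothing moves.
- robot.job_done(): hands the job in, once; it reports no verdict.
Trained networks look in the newest picture that a camera, given by its name, has taken for a name from the list of things; names that differ only in an ending like _2 or _b are one class to them, and where a whole thing is asked for, a point or a joint stands for the part that bears it (a point fixed in the world has none). Each returns a list of dicts, best first, with "confidence" (0 to 1); they miss things now and then, are a little off and sometimes report something else, mostly with a low value. They report only what shows in the picture. A call takes as long as a camera call. They do not tell look-alikes from the thing itself.
- viewer.silhouettes(name, camera): "mask" (384x512 bool, what is visible of it).
- viewer.pinpoint(name, camera): "at" ([x, y, z] in mm, in the coordinates of the camera as it stood for that picture, good to about 4 mm: a listed point, or the origin of a listed thing).
The state is a dict: "t": time; "joints": joint angles; "joint_velocities": joint speeds; "joint_torque": joint torques, N m; "tcp_pos": TCP position; "tcp_rot": TCP orientation; "contact_force": force on the tool from outside, world axes, zero at the start; "wrist_torque": the same for the moment, N m; "grip_width": opening from 0.0 (shut) to 1.0 (fully open).
Only numpy, scipy, OpenCV 4.12 (cv2) and the standard library are available. Lean on these libraries where they do the work, as an engineer would, in place of code of your own. Each camera call takes 0.05 s, during which the arm holds its last target.

## Task

Make the fuel-cell stack safe: take the red-handled shorting comb from its rack, lower it into the cell-tap block so that all six prongs enter their own slots and it is fully home, then slide the yellow lock tab all the way across over the comb's end and let go. The white slotted strip may sit several millimetres off-centre in its black frame, so feel for the slots and press gently: hard pushing bends the prongs. Leave the lamp, the meter and the battery cell where they stand.

Things in the scene. Friction and masses are not known exactly. Their poses are not given: they have to be found in the camera images.
- comb_grip (a point): Grip point of the loose shorting comb (60 to 110 g, standing prongs-down in the rack), inside its red upright handle: 12 (x) x 28 (y) x 34 mm tall, its top 12 mm above this point. Below it a black flange 16 (x) x 80 (y) x 5 mm: top 22, underside 27 mm below, with four stop bumps 1.5 mm lower. y along the prong row, z up; same either way round.
- comb_tips (a point): Middle of the comb's prong tips, 43 mm below the grip point. Six brass prongs in one row along y, 12 mm apart (outermost at y = -30 and +30 mm), 5 mm in diameter, flat-ended, 16 mm long below the flange. They bend if the comb is pressed or knocked on the block with over 40 N; wrist readings of 15 N and less are safe, as contact peaks run higher.
- rack: Fixed aluminium parking rack, 50 (x) x 110 (y) x 30 mm; origin at the centre of its underside, y along it. The comb's stop bumps rest on two end posts 25 mm high, prongs hanging free; lips at both y ends rise 5 mm higher, with about 4 mm play. The comb lifts straight up.
- block: Fixed black cell-tap block, 48 mm wide (x), from y = -64 to +108 mm; origin on its underside below the middle of the slot region, y along the slot row, z up. Two side walls, x = +-10.5 to +-16.5 mm, tops at z = 30 mm, hold the white slotted strip between them. With the comb fully home its stop bumps rest on the strip, grip point at z = 60.5 mm.
- block_mid (a point): Point on the block at z = 32 mm, level with the strip's top, above the block origin. The white strip, 20 (x) x 92 (y) mm, is centred here in x but is clamped anywhere from -8 to +8 mm off along y: not reported, find it by eye or feel. Six slots along y 12 mm apart, 6.4 (y) x 10 (x), 22 mm deep; solid ends, so the comb fits only centred on the strip.
- lock (a joint): Travel of the yellow lock tab toward block -y, m: 0 open, 0.034 fully across at its stop; starts at 0 to 0.005. Friction 1.5 N, stays where left. Its tongue, 14 (x) x 40 (y) x 5 mm, underside at z = 40 mm on the block, has its front edge at block y = 60 mm minus this travel. It passes 1.5 mm above the flange of a comb that is home, else is blocked.
- lock_knob (a point): Centre of the yellow knob on the lock tab: 12 (x) x 16 (y) x 36 mm tall, from 18 mm below this point to 18 mm above; 63 mm above the block's underside, 22 mm behind (block +y) the tongue's front edge. Pinch it across x from above, or push it toward block -y. Axes as the block's.
- bulb_mid (a point): Bystander: small glass lamp in a black round holder, 56 mm diameter, 86 mm tall, loose. Point at half its height.
- meter_mid (a point): Bystander: grey hand meter lying flat, 80 (x) x 130 (y) x 32 mm, loose. Point at its centre.
- cell_mid (a point): Bystander: green battery cell standing upright, 26 mm diameter, 62 mm tall, loose. Point at half its height.
There are look-alikes about, which are no part of the job. Leave any blue look-alike of the block alone. Of the things that look like the part that bears comb_grip, the larger one is meant.

How it is judged:
By the outcome, as a careful person would: the job done as asked, in the order asked, and still so for the second after the job is handed in, with the robot touching nothing.
It also fails if it takes over 72 s, if anything falls off the work surface, if the arm or the gripper's body presses on something with over 40 N, if the wrist force passes 120 N, or if a joint passes its speed limit or range.

## Working session

There is one attempt and no reset: what is moved stays moved. The work goes in short steps, each a Python script; the robot and the scene stay as the last script left them, time stands still between calls to the robot, and variables do not carry over. Pictures are saved under pics/ and viewed, and the job is handed in when it is done.

```bash
ls; mkdir -p pics
python3 - <<'E'
from cell import robot, grip, kin, viewer
import cv2, numpy as np
o=robot.observe()
for k,v in o.items(): print(k,np.round(v,3))
for c in ["scene","top","wrist"]:
    im=viewer.read_camera(c); cv2.imwrite(f"pics/a_{c}.png",im[:,:,::-1])
    i=viewer.camera_info(c); print(c,i)
    for n in ["comb_grip","block","block_mid","lock_knob","rack","bulb_mid","meter_mid","cell_mid"]:
        for d in viewer.pinpoint(n,c):
            R=np.array(i["R"]);t=np.array(i["t"])
            print(n,round(d["confidence"],2),np.round(R.T@(np.array(d["at"])-t),1), d.keys() if 0 else "")
print(robot.observe()["t"])
E
```

```text
pics
t 0.0
joints [ 1.219  0.468 -0.012  1.604  0.006  1.071 -0.056]
joint_velocities [ 0.    -0.     0.001  0.002  0.001 -0.002 -0.001]
joint_torque [ 0.0000e+00 -5.2057e+01 -1.3000e-02 -2.4374e+01 -5.7000e-02  1.7000e-02
  0.0000e+00]
tcp_pos [ 197.279 -618.736  213.684]
tcp_rot [ 2.055  0.322 -2.056]
contact_force [-0.152 -0.188  0.042]
wrist_torque [ 0.006  0.004 -0.008]
grip_width 1.0
scene {'camera_matrix': array([[497.29486781,   0.        , 252.91016387],
       [  0.        , 497.29486781, 195.41510249],
       [  0.        ,   0.        ,   1.        ]]), 'k1': -0.07117337346672596, 'R': array([[-0.20356888,  0.97887882,  0.01886725],
       [ 0.67168204,  0.15365256, -0.72473039],
       [-0.71232223, -0.13485976, -0.6887742 ]]), 't': array([ 113.71918217, -302.20841427, 1451.09146005])}
comb_grip 0.74 [497.  165.3  52.1] 
comb_grip 0.74 [409.9 158.7  34.5] 
block 0.81 [ 496.8 -154.9    1.6] 
block 0.67 [ 320.3 -166.1    0. ] 
block_mid 0.91 [ 317.5 -170.8   35.8] 
block_mid 0.58 [ 490.9 -148.8   33.2] 
lock_knob 0.54 [318.5 -88.9  66.2] 
lock_knob 0.48 [503.7 -81.2  67.8]
[... 744 characters left out ...]
0.76 [ 317.6 -171.3   29.1] 
block_mid 0.66 [ 490.5 -152.4   26.9] 
lock_knob 0.52 [496.9 -75.4  62.6] 
lock_knob 0.43 [312.3 -90.8  64.4] 
rack 0.9 [496.3 165.8   0. ] 
bulb_mid 0.95 [ 740.9 -198.    44.7] 
meter_mid 0.91 [742.9  13.1  12. ] 
cell_mid 0.47 [745.4 217.3  31.8] 
wrist {'camera_matrix': array([[331.78435947,   0.        , 255.64256116],
       [  0.        , 331.78435947, 186.32327969],
       [  0.        ,   0.        ,   1.        ]]), 'k1': -0.01713331517663995, 'R': array([[ 0.30225657, -0.95322592, -0.00114529],
       [-0.91468408, -0.29037319,  0.28113419],
       [-0.26831696, -0.08392708, -0.95966778]]), 't': array([-650.81389004,  -31.15778461,  392.48090463])}
1.35
```

View pics/a_scene.png

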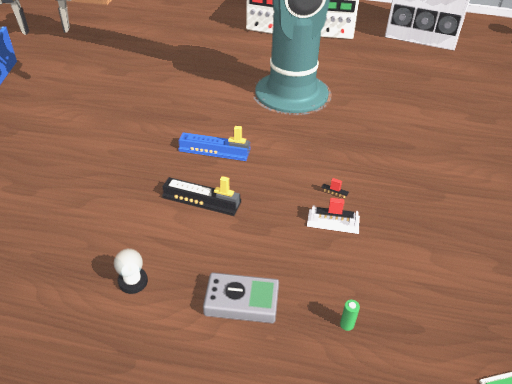

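View pics/a_top.png

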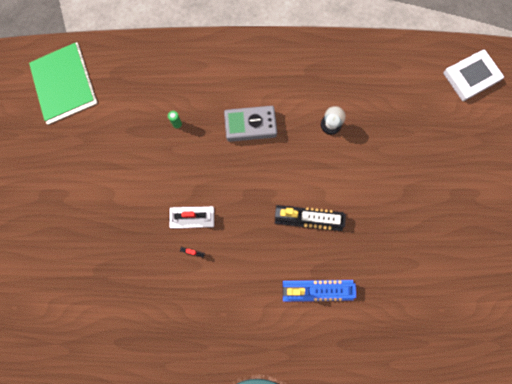

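```bash
cat > h.py <<'E'
from cell import robot, grip, kin, viewer
import cv2, numpy as np
from scipy.spatial.transform import Rotation as Ro
def rot(yaw, flip=False):
    c,s=np.cos(yaw),np.sin(yaw)
    y=np.array([c,s,0])*(-1 if flip else 1); x=np.array([0,0,-1.])
    return Ro.from_matrix(np.column_stack([x,y,np.cross(x,y)])).as_rotvec()
def ray(i,uv):
    K=np.array(i["camera_matrix"]); k1=i["k1"]
    d=np.array([(uv[0]-K[0,2])/K[0,0],(uv[1]-K[1,2])/K[1,1]]); p=d.copy()
    for _ in range(20): p=d/(1+k1*(p@p))
    R=np.array(i["R"]); t=np.array(i["t"])
    return -R.T@t, R.T@np.array([p[0],p[1],1])
def onz(i,uv,z):
    c,d=ray(i,uv); return c+d*(z-c[2])/d[2]
def proj(i,X):
    q=np.array(i["R"])@np.array(X,float)+np.array(i["t"]); p=q[:2]/q[2]
    p=p*(1+i["k1"]*(p@p)); K=np.array(i["camera_matrix"]); return K[:2,:2]@p+K[:2,2]
def world(i,a): return np.array(i["R"]).T@(np.array(a)-np.array(i["t"]))
E
python3 - <<'E'
from h import *
im=cv2.imread("pics/a_scene.png")
a=cv2.resize(im[160:250,290:380],None,fx=4,fy=4,interpolation=cv2.INTER_CUBIC)
im=cv2.imread("pics/a_top.png")
b=cv2.resize(im[190:310,160:360],None,fx=3,fy=3,interpolation=cv2.INTER_CUBIC)
h=np.zeros((720,600,3),np.uint8)
h[:360,:360]=a; h[360:]=b
cv2.imwrite("pics/crop1.png",cv2.resize(h,None,fx=.83,fy=.83))
o=robot.observe(); R0=Ro.from_rotvec(o["tcp_rot"]).as_matrix(); print(R0.round(2))
i=viewer.camera_info("wrist"); c=-i["R"].T@i["t"]; print("cam in tool",R0.T@(c-o["tcp_pos"]), "optical axis in tool",R0.T@i["R"][2])
for f in (0,1):
  for p in ([490,-150,200],[497,165,200],[497,165,60]):
    q=kin.ik(p,rot(0,f)); print(f,p,None if q is None else np.round(q,2))
E
```

```text
[[-0.    0.3  -0.95]
 [-0.   -0.95 -0.3 ]
 [-1.    0.    0.  ]]
cam in tool [-170.0685195     1.38319435  -79.36536711] optical axis in tool [ 0.95967887 -0.00158406  0.28109421]
0 [490, -150, 200] [ 0.7   0.31 -0.55  1.92  0.2   0.96  0.05]
0 [497, 165, 200] [ 0.48  0.54 -1.12  1.88  0.55  1.08 -0.86]
0 [497, 165, 60] [ 0.33  0.71 -0.94  1.98  0.77  0.86 -1.03]
1 [490, -150, 200] [ 0.25  0.26 -0.02  1.95  0.01  0.94 -2.92]
1 [497, 165, 200] [ 0.57  0.67 -1.31  1.87  0.71  1.18  2.15]
1 [497, 165, 60] [ 0.53  1.03 -1.33  1.97  1.12  1.18  1.86]
```

View pics/crop1.png

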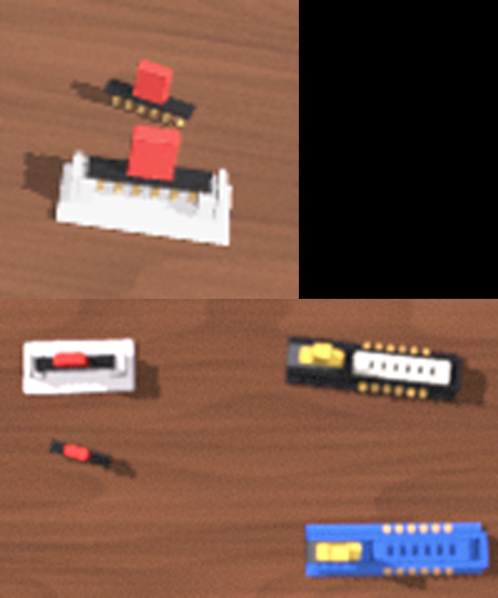

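Run:
```python
from h import *
import pickle
def look(tag,names):
    robot.hold(0.2)
    i=viewer.camera_info("wrist"); im=viewer.read_camera("wrist")
    cv2.imwrite(f"pics/{tag}.png",im[:,:,::-1]); pickle.dump((i,im),open(f"{tag}.pkl","wb"))
    for n in names:
        for d in viewer.pinpoint(n,"wrist"): print(n,round(d["confidence"],2),world(i,d["at"]).round(1))
robot.movep([490,-130,150],rot(0)); look("w_block",["block","block_mid","lock_knob"])
robot.movep([497,185,150],rot(0)); look("w_rack",["comb_grip","comb_tips","rack"])
o=robot.observe();print(o["t"],o["tcp_pos"],o["contact_force"])
```

```text
block 0.93 [ 491.6 -152.7   -0.8]
block 0.82 [ 314.1 -169.1    3.6]
block_mid 0.92 [ 486.5 -152.3   33.2]
block_mid 0.9 [ 316.5 -169.6   29.9]
lock_knob 0.76 [500.9 -76.2  60.1]
lock_knob 0.72 [314.3 -91.7  63.5]
comb_grip 0.97 [494.7 160.2  53.8]
comb_grip 0.66 [405.6 158.4  35.2]
comb_tips 0.87 [493.9 162.7  11. ]
comb_tips 0.74 [495.6 163.3   2.5]
comb_tips 0.66 [408.3 156.2   1.1]
rack 0.68 [496.9 163.3   2.8]
5.7917 [497.16706582 184.48567022 150.02791171] [ 0.27596401  0.75114656 -0.71427876]
```

View pics/w_block.png

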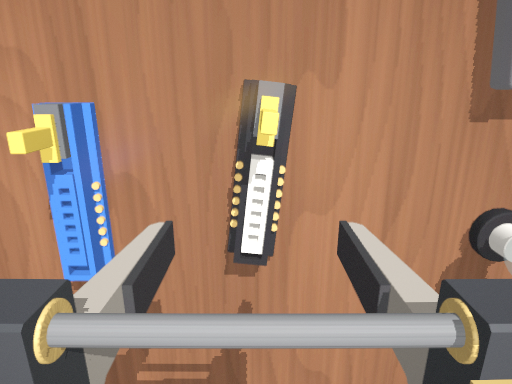

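View pics/w_rack.png

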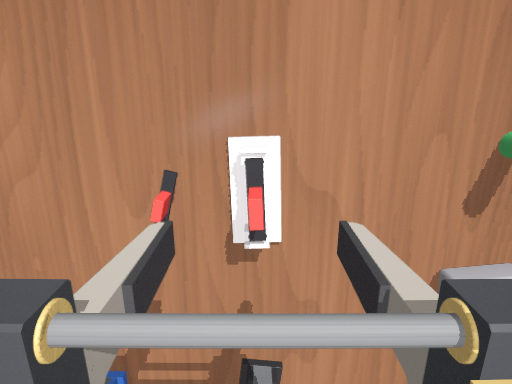

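Run:
```python
import cv2,numpy as np
a=cv2.imread("pics/w_block.png")[70:275,220:310]; b=cv2.imread("pics/w_rack.png")[125:260,220:290]
A=cv2.resize(a,None,fx=4,fy=4,interpolation=cv2.INTER_CUBIC)[:,:]
B=cv2.resize(b,None,fx=4,fy=4,interpolation=cv2.INTER_CUBIC)
h=np.zeros((820,360+280,3),np.uint8);h[:820,:360]=A;h[:540,360:]=B
for k in range(0,205,20): cv2.putText(h,str(70+k),(0,4*k+8),0,.4,(0,255,255));cv2.line(h,(0,4*k),(6,4*k),(0,255,255))
for k in range(0,90,10): cv2.line(h,(4*k,814),(4*k,820),(0,255,255));
h=cv2.resize(h,None,fx=.73,fy=.73,interpolation=cv2.INTER_AREA)
cv2.imwrite("pics/crop2.png",h)
```

```text
(no output)
```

View pics/crop2.png

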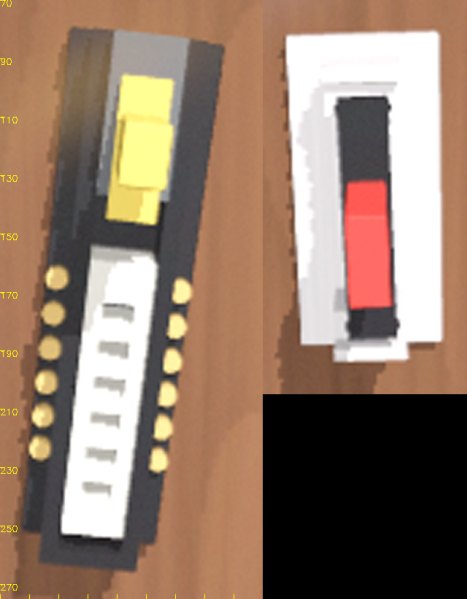

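Run:
```python
from h import *
import pickle
i,im=pickle.load(open("w_block.pkl","rb"))
print("tcp px",proj(i,[490,-130,150]))
hsv=cv2.cvtColor(im,cv2.COLOR_RGB2HSV)
def roi(m,u0,u1,v0,v1):
    z=np.zeros_like(m); z[v0:v1,u0:u1]=m[v0:v1,u0:u1]; return z
# slots
for x,y in [(118,312),(113,349),(109,384),(105,419),(101,454),(97,488)]:
    print("slot",onz(i,(220+x/2.92,70+y/2.92),32).round(1))
# strip corners from crop2 (px)
for n,(x,y),z in [("strip far L",(61,534),32),("strip far R",(123,538),32),("near L top",(92,247),32),("near R",(156,262),32)]:
    print(n,onz(i,(220+x/2.92,70+y/2.92),z).round(1))
# taps
L=[(57,278),(53,313),(49,348),(45,382),(42,415),(39,447)];Rr=[(182,291),(177,326),(173,360),(168,393),(163,427),(158,459)]
for z in (20,25,30):
    l=np.array([onz(i,(220+x/2.92,70+y/2.92),z) for x,y in L]);r=np.array([onz(i,(220+x/2.92,70+y/2.92),z) for x,y in Rr])
    print(z,((l+r)/2).round(1)[[0,5],:2], "pitch",np.linalg.norm(l[0]-l[5])/5,"sep",np.linalg.norm(l[0]-r[0]), "yaw",np.degrees(np.arctan2(l[0,0]-l[5,0],l[0,1]-l[5,1])))
# block footprint mask
d=viewer
g=cv2.cvtColor(im,cv2.COLOR_RGB2GRAY)
w=roi(((hsv[:,:,1]<40)&(hsv[:,:,2]>170)).astype(np.uint8),235,290,150,256)
c=max(cv2.findContours(w,0,1)[0],key=cv2.contourArea); r=cv2.minAreaRect(c)
b=cv2.boxPoints(r); print("strip box",[onz(i,p,32).round(1)[:2] for p in b],onz(i,r[0],32))
# yellow knob top
y=roi(((hsv[:,:,0]>22)&(hsv[:,:,0]<35)&(hsv[:,:,1]>100)&(hsv[:,:,2]>200)).astype(np.uint8),250,290,90,150)
v,u=np.nonzero(y); print("yellow",u.min(),u.max(),v.min(),v.max())
# knob top face crop2: (118,115)-(172,188)
for x,yy in [(122,115),(175,120),(118,185),(168,190)]: print("knobtop",onz(i,(220+x/2.92,70+yy/2.92),81).round(1))
for x,yy in [(106,218),(155,224)]: print("tongue front",onz(i,(220+x/2.92,70+yy/2.92),45).round(1))
for n,(x,y),z in [("blk +y corner L",(70,28),30),("R",(224,45),30),("-y L",(40,565),30),("R",(136,571),30)]: print(n,onz(i,(220+x/2.92,70+y/2.92),z).round(1))
i,im=pickle.load(open("w_rack.pkl","rb"))
P=lambda x,y:(220+(x-263)/2.92,125+y/2.92)
for x,y in [(347,181),(386,181),(347,215),(389,215),(347,307),(389,307)]: print("handle",onz(i,P(x,y),65).round(1))
for x,y in [(338,98),(388,97),(347,338),(397,338)]: print("flange",onz(i,P(x,y),30.5).round(1))
for x,y in [(286,36),(438,32),(302,344),(441,341)]: print("rack",onz(i,P(x,y),25).round(1))
```

```text
tcp px [254.0086028  232.73731614]
slot [ 495.3 -128.7   32. ]
slot [ 493.8 -140.5   32. ]
slot [ 492.5 -152.    32. ]
slot [ 491.2 -163.8   32. ]
slot [ 489.8 -175.8   32. ]
slot [ 488.5 -187.7   32. ]
strip far L [ 476.5 -204.2   32. ]
strip far R [ 496.9 -205.8   32. ]
near L top [ 487.5 -108.3   32. ]
near R [ 506.9 -113.    32. ]
20 [[ 496.  -122.8]
 [ 489.  -180.5]] pitch 11.629146970872402 sep 39.989666065781314 yaw 6.9782493016951
25 [[ 495.9 -121.6]
 [ 489.  -178.4]] pitch 11.435670624421642 sep 39.32435032890296 yaw 6.978249301695109
30 [[ 495.9 -120.4]
 [ 489.1 -176.3]] pitch 11.24219427797087 sep 38.6590345920245 yaw 6.978249301695064
strip box [array([ 475.5, -203.1]), array([ 487.2, -108. ]), array([ 507.3, -110.4]), array([ 497.5, -206.1])] [ 492.07732083 -154.78431407   32.        ]
yellow 257 278 96 146
knobtop [495.6 -66.7  81. ]
knobtop [508.4 -67.9  81. ]
knobtop [494.6 -83.5  81. ]
knobtop [506.9 -84.8  81. ]
tongue front [491.7 -97.5  45. ]
tongue front [505.7 -99.3  45. ]
blk +y corner L [481.7 -45.2  30. ]
R [525.9 -50.   30. ]
-y L [ 469.1 -216.8   30. ]
R [ 501.4 -219.2   30. ]
handle [492.1 186.7  65. ]
handle [502.8 186.7  65. ]
handle [492.  176.9  65. ]
handle [503.6 176.8  65. ]
handle [491.7 149.2  65. ]
handle [503.7 149.2  65. ]
flange [488.8 202.9  30.5]
flange [504.  203.1  30.5]
flange [490.7 123.   30.5]
flange [507.1 122.9  30.5]
rack [473. 221.  25.]
rack [519.2 222.   25. ]
rack [475.5 118.2  25. ]
rack [521.9 119.1  25. ]
```

Run:
```python
from h import *
st=lambda m:(lambda o:print(m,round(o["t"],2),o["tcp_pos"].round(1) if hasattr(o["tcp_pos"],"round") else o["tcp_pos"],np.round(o["contact_force"],2),np.round(o["wrist_torque"],2),round(o["grip_width"],3)))(robot.observe())
grip(0.5)
robot.movep([497.7,163,90],rot(0.028)); st("above")
robot.servo_line([497.7,163,37],feed=60); st("down")
grip(0.0,40); st("gripped")
robot.servo_line([497.7,163,75],feed=60); robot.hold(0.2); st("lift")
robot.servo_line([497.7,163,150],feed=150); 
im=viewer.read_camera("wrist"); cv2.imwrite("pics/held.png",im[:,:,::-1]); im=viewer.read_camera("scene"); cv2.imwrite("pics/held_s.png",cv2.resize(im[100:300,150:420],None,fx=2.5,fy=2.5)[:,:,::-1])
st("up")
```

```text
above 6.97 [497.2 162.9  89.7] [0.9  0.38 0.03] [ 0.01 -0.15  0.07] 0.498
down 8.0 [498.  163.1  37.2] [-0.01  0.2  -0.53] [-0.03 -0.08  0.02] 0.502
gripped 8.61 [497.7 163.1  37.1] [-0.36  1.05  1.64] [-0.08  0.05 -0.02] 0.129
lift 9.59 [497.4 162.9  74.6] [-0.33 -0.22 -1.29] [-0.03 -0.06 -0.02] 0.127
up 10.34 [496.8 162.6 148.8] [-0.2   0.1  -1.24] [-0.03 -0.11  0.  ] 0.124
```

View pics/held.png

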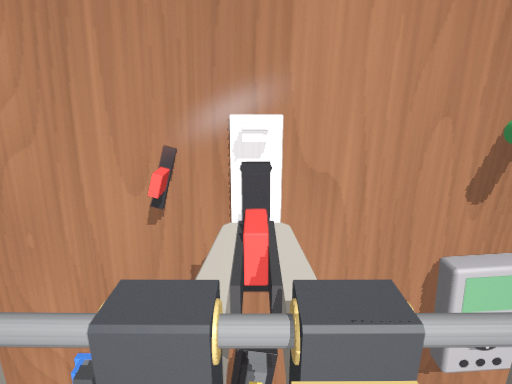

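View pics/held_s.png

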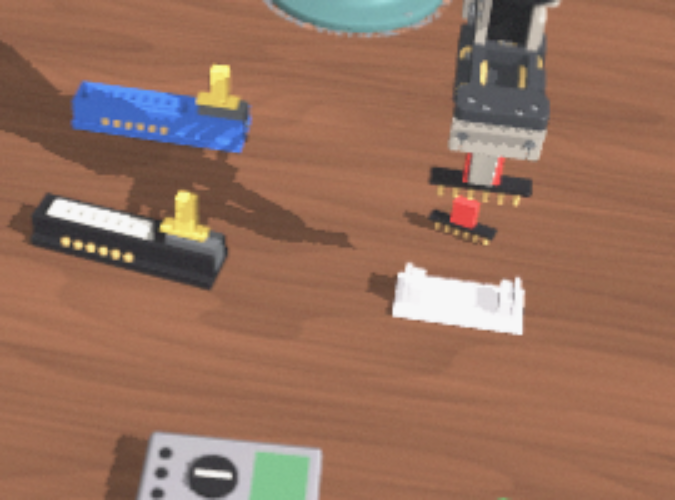

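Run:
```python
from h import *
i=viewer.camera_info("wrist"); o=robot.observe(); print(o["tcp_pos"])
im=cv2.imread("pics/held.png"); g=im.sum(2)
print(im[155:170,256].sum(1)); 
for uv in [(242,163),(271,163)]: print(onz(i,uv,143.3).round(1))
# handle top z = 165.3+12
print(im[200:216,256])
print(onz(i,(245,240),177.3),onz(i,(269,284),177.3))
```

```text
[496.82251014 162.6257884  148.76442532]
[700 699 701 742 765 765 600 179 205 220 223 215 218 215 211]
[488.4 202.5 143.3]
[504.1 202.9 143.3]
[[ 75  71  71]
 [ 75  71  70]
 [ 72  70  70]
 [ 74  71  70]
 [ 72  67  67]
 [ 72  70  69]
 [ 73  70  69]
 [ 71  68  68]
 [ 76  74 141]
 [ 80  84 234]
 [ 85  92 255]
 [ 86  92 255]
 [ 87  94 255]
 [ 87  93 255]
 [ 84  91 255]
 [ 86  93 255]]
[491.70175541 173.2632173  177.3       ] [503.78336393 150.132411   177.3       ]
```

```bash
cat >> h.py <<'E'
PSI=-0.118; BY=np.array([-np.sin(PSI),np.cos(PSI),0]); BX=np.array([np.cos(PSI),np.sin(PSI),0]); S0=np.array([492.0,-158.5,0])
def st(m):
    o=robot.observe(); print(m,round(o["t"],2),np.round(o["tcp_pos"],2),"F",np.round(o["contact_force"],1),"M",np.round(o["wrist_torque"],2),round(o["grip_width"],3)); return o
def at(dy,z,dx=0): return S0+BY*dy+BX*dx+np.array([0,0,z])
def descend(dy,z,zmin,base,lim=4,step=0.4,dx=0,feed=12):
    while z-step>=zmin-1e-6:
        z-=step; robot.servo_line(at(dy,z,dx),feed=feed); o=robot.observe()
        f=np.array(o["contact_force"])-base
        if f[2]>lim: return z,f,True
    return z,f,False
E
python3 - <<'E'
from h import *
robot.movep(at(0,150),rot(PSI)); st("over")
robot.servo_line(at(0,66),feed=80); robot.hold(0.4); o=st("near")
i=viewer.camera_info("wrist"); im=viewer.read_camera("wrist"); cv2.imwrite("pics/near.png",im[:,:,::-1])
im=viewer.read_camera("scene"); cv2.imwrite("pics/near_s.png",cv2.resize(im[150:230,140:260],None,fx=5,fy=5,interpolation=2)[:,:,::-1])
base=np.array(o["contact_force"]); np.save("base.npy",base)
z,f,c=descend(0,66,54.8,base); print(z,f,c); st("end")
E
```

```text
over 11.57 [ 492.46 -156.78  149.89] F [ 0.   0.6 -1.9] M [ 0.01 -0.08 -0.02] 0.129
near 13.17 [ 492.06 -158.54   66.15] F [ 0.4 -0.8 -1.9] M [-0.06 -0.07 -0.04] 0.126
54.80000000000001 [-0.45489776  0.30955349  2.17356348] False
end 20.27 [ 491.95 -158.52   54.74] F [-0.  -0.5  0.3] M [-0.04 -0.08  0.03] 0.129
```

View pics/near.png

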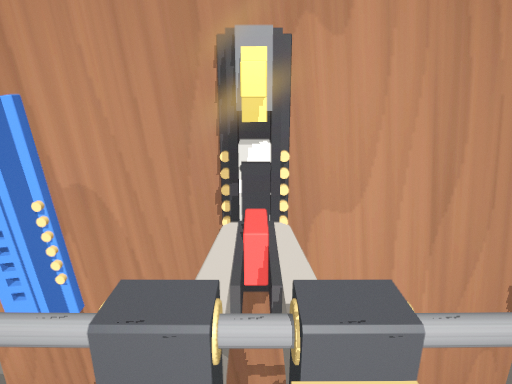

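View pics/near_s.png

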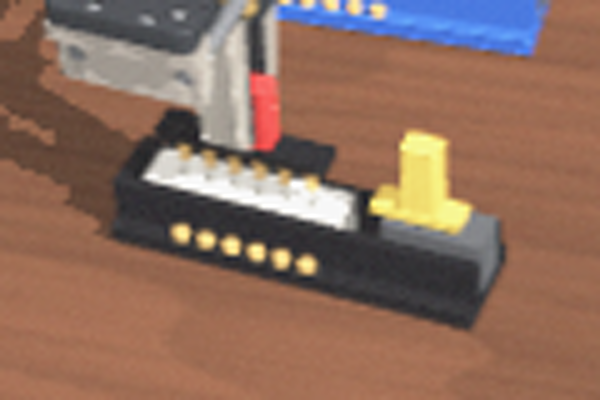

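Run:
```python
from h import *
base=np.load("base.npy"); z=54.8
while z>43:
    z-=1.0 if z>46 else 0.4
    robot.servo_line(at(0,z),feed=15); o=st(round(z,1))
    f=np.array(o["contact_force"])-base
    if f[2]>7: break
    if np.hypot(f[0],f[1])>8: break
```

```text
53.8 20.52 [ 491.89 -158.47   53.69] F [ 0.3  0.6 -1.1] M [-0.01 -0.08 -0.01] 0.127
52.8 20.77 [ 491.92 -158.48   52.71] F [ 0.2 -0.2 -1.5] M [-0.09 -0.11 -0.06] 0.127
51.8 21.02 [ 491.94 -158.46   51.72] F [-0.1 -0.6 -0.8] M [-0.03 -0.07 -0.01] 0.127
50.8 21.27 [ 491.91 -158.47   50.71] F [-0.5  0.3 -1.4] M [-0.04 -0.09 -0.02] 0.128
49.8 21.52 [ 491.97 -158.46   49.73] F [-0.2 -0.3 -0.4] M [-0.12 -0.07 -0.05] 0.127
48.8 21.77 [ 491.93 -158.49   48.72] F [ 0.2  1.  -1.5] M [ 0.   -0.07 -0.02] 0.128
47.8 22.02 [ 491.97 -158.49   47.74] F [ 0.8 -0.9 -1.4] M [-0.09 -0.08  0.02] 0.126
46.8 22.27 [ 491.94 -158.48   46.72] F [ 0.1 -1.  -1.3] M [-0.1  -0.04  0.01] 0.127
45.8 22.52 [ 491.95 -158.48   45.72] F [ 0.3 -0.6 -1.7] M [-0.02 -0.08 -0.02] 0.13
45.4 22.77 [ 492.01 -158.48   45.39] F [ 0.1 -0.6 -1. ] M [-0.01 -0.08 -0.02] 0.131
45.0 23.02 [ 491.97 -158.5    44.98] F [ 0.5 -0.3 -1.2] M [-0.04 -0.06  0.03] 0.124
44.6 23.27 [ 491.99 -158.47   44.58] F [ 0.5 -0.7 -0.8] M [-0.   -0.03  0.02] 0.127
44.2 23.52 [ 492.04 -158.52   44.22] F [ 0.4  0.3 -0.3] M [-0.05 -0.08  0.03] 0.125
43.8 23.77 [ 492.09 -158.53   44.03] F [-0.6  0.9  2. ] M [-0.02  0.01 -0.02] 0.128
43.4 24.02 [ 492.14 -158.53   43.89] F [-1.5  0.4  5.1] M [0.06 0.32 0.01] 0.127
43.0 24.27 [ 492.15 -158.59   43.82] F [-3.2  0.5  9.4] M [ 0.17  0.53 -0.01] 0.129
```

Run:
```python
from h import *
robot.servo_line(at(0,44.0),feed=20); st("relax")
grip(0.45); st("open")
robot.servo_line(at(0,125),feed=120); robot.hold(0.2)
i=viewer.camera_info("wrist"); im=viewer.read_camera("wrist"); cv2.imwrite("pics/home.png",im[:,:,::-1])
import pickle; pickle.dump((i,im),open("home.pkl","wb"))
for n in ["comb_grip","comb_tips","lock_knob"]:
    for d in viewer.pinpoint(n,"wrist"): print(n,round(d["confidence"],2),world(i,d["at"]).round(1))
im=viewer.read_camera("scene"); cv2.imwrite("pics/home_s.png",cv2.resize(im[150:230,140:260],None,fx=5,fy=5,interpolation=2)[:,:,::-1])
st("up")
```

```text
relax 24.52 [ 492.18 -158.53   44.04] F [ 0.3 -0.   1.8] M [-0.03 -0.06  0.04] 0.127
open 25.12 [ 491.99 -158.53   43.98] F [-1.1 -0.5  0.1] M [-0.07 -0.1  -0.  ] 0.446
comb_grip 0.62 [ 490.  -161.4   61.8]
comb_tips 0.68 [ 490.1 -160.9   16.1]
lock_knob 0.69 [501.6 -76.5  58.9]
up 26.39 [ 491.9  -158.45  124.75] F [-0.4 -0.3  0.3] M [-0.03 -0.09 -0.02] 0.45
```

View pics/home.png

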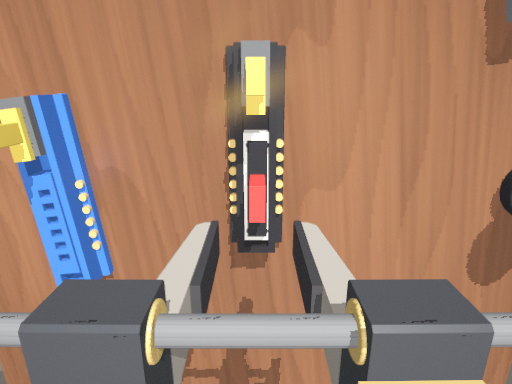

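View pics/home_s.png

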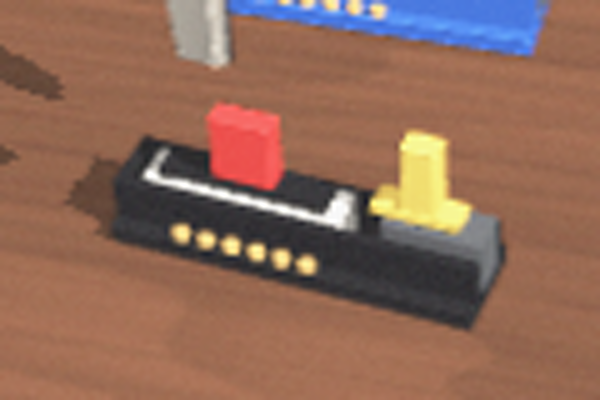

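Run:
```python
from h import *
D=82.5
robot.servo_line(at(D,125),feed=150)
robot.servo_line(at(D,51),feed=80); robot.hold(0.2); o=st("at knob")
grip(0.0,15); robot.hold(0.1); o=st("pinched"); base=np.array(o["contact_force"])
s=0
while s<40:
    s+=2.0 if s<26 else 0.7
    robot.servo_line(at(D-s,51),feed=30); o=robot.observe(); f=np.array(o["contact_force"])-base
    p=(np.array(o["tcp_pos"])-S0)
    if s>24 or s==2: print(round(s,1),"y",round(p@BY-D,2),"Fy",round(f@BY,1),np.round(f,1))
    if f@BY>9 : break
st("end")
```

```text
at knob 28.37 [502.05 -76.6   51.47] F [ 0.6 -0.2  0.2] M [-0.1  -0.05  0.01] 0.45
pinched 29.02 [500.84 -76.45  50.93] F [-3.9  0.7  4.3] M [0.09 0.87 0.08] 0.126
2.0 y -2.01 Fy 0.7 [-1.2  0.8  0.5]
26.0 y -26.19 Fy -0.3 [-0.  -0.3  1.5]
26.7 y -26.71 Fy 1.2 [-0.7  1.3  0.8]
27.4 y -27.32 Fy 0.0 [-1.9  0.3  1. ]
28.1 y -28.03 Fy 0.7 [-1.1  0.8 -0.1]
28.8 y -28.74 Fy 0.7 [-0.9  0.8  0.9]
29.5 y -29.41 Fy 0.3 [-0.6  0.4  0.3]
30.2 y -30.13 Fy 1.7 [-0.8  1.8  0.9]
30.9 y -30.32 Fy 1.9 [-0.7  2.   0.5]
31.6 y -30.35 Fy 3.8 [-1.4  4.   1. ]
32.3 y -30.35 Fy 5.4 [-0.6  5.5  1.4]
33.0 y -30.4 Fy 6.9 [0.  7.  2.1]
33.7 y -30.44 Fy 9.1 [0.3 9.1 1.3]
end 35.02 [ 497.39 -106.71   51.  ] F [-3.7  9.8  5.6] M [ 1.9   0.89 -0.01] 0.132
```

Run:
```python
from h import *
D=82.5
robot.servo_line(at(D-31,51),feed=30); st("relax")
grip(0.45); st("open")
robot.servo_line(at(D-31,130),feed=120)
robot.servo_line(at(0,150),feed=150); robot.hold(0.3)
i=viewer.camera_info("wrist"); im=viewer.read_camera("wrist"); cv2.imwrite("pics/fin.png",cv2.resize(im[20:280,180:320],None,fx=2.3,fy=2.3,interpolation=2)[:,:,::-1])
for n in ["comb_grip","lock_knob"]:
    for d in viewer.pinpoint(n,"wrist"):
        w=world(i,d["at"]); print(n,round(d["confidence"],2),w.round(1),"block-dir y rel S0",round((w-S0)@BY,1))
for k,(dy,z) in dict(front=(0,0)).items(): pass
im=viewer.read_camera("scene"); cv2.imwrite("pics/fin_s.png",cv2.resize(im[150:330,100:380],None,fx=2.8,fy=2.8,interpolation=2)[:,:,::-1])
st("up")
```

```text
relax 35.27 [ 497.41 -106.62   50.95] F [-4.1  2.8  5.3] M [0.71 1.08 0.03] 0.13
open 35.87 [ 498.17 -107.46   50.99] F [-0.9 -0.2 -0.7] M [-0.06 -0.07  0.01] 0.452
comb_grip 0.57 [ 488.8 -161.4   60.8] block-dir y rel S0 -3.2
lock_knob 0.92 [ 495.8 -108.2   61.5] block-dir y rel S0 50.4
lock_knob 0.87 [314.3 -92.   64.9] block-dir y rel S0 45.1
lock_knob 0.44 [ 492.6 -162.8   60.2] block-dir y rel S0 -4.2
up 37.69 [ 492.02 -158.27  149.97] F [ 1.1 -0.6 -0.6] M [-0.05 -0.04  0.01] 0.445
```

View pics/fin.png

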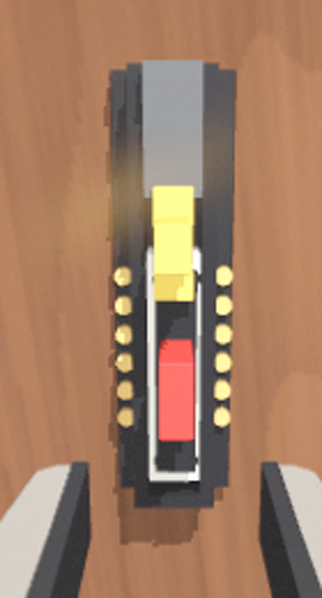

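View pics/fin_s.png

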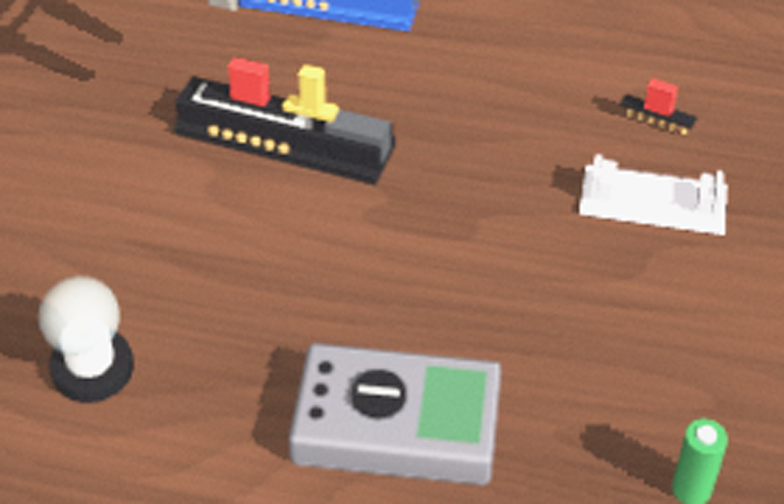

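Run:
```python
from h import *
robot.job_done(); print(robot.observe()["t"])
```

```text
the job is handed in; nothing more can be done
the job is handed in; nothing more can be done
```

The shorting comb is fully home in the black cell-tap block, the yellow lock tab is across to its stop, and the job was handed in at about 38 s of the 72 s allowed.

- **Which comb and block:** I took the larger comb, from the white rack at scene pixel (337, 207). I left the small comb and the blue block alone.
- **Inserting the comb:** The prongs went into the slots on the first try. The comb seated at tool height 44.0 mm, which is the expected height, and the press peaked at about 11 N above baseline. After release, the pictures showed the flange flush on the strip.
- **Lock tab:** I pinched the knob and slid it 30.35 mm to a hard stop, about 9 N at the stop. With the tab starting about 3.5 mm in, by the picture, that is about 34 mm of travel. The final pictures show the tongue over the comb's end.
- **Final state:** The gripper was open and clear, and the lamp, meter and battery cell look undisturbed in the last scene picture.

**Checks that disagreed:** the last network reading put the comb grip point about 3 to 4 mm from where I measured it by touch, within that tool's usual error. It also gave one low-confidence false "knob" at the comb's handle. All the other checks agreed.

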